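# Seat the hex insert in the banding wheel and mount a tumbler for painting

## Robot

A 7-joint arm with a two-finger parallel gripper is mounted at the origin on the work surface. World frame = base frame: x ahead of the robot, y to its left, z up, the work surface at z = 0. Lengths are in m, angles in rad, forces in N, time in s.
With the tool pointing down it reaches from about 0.425 to 0.875 m from the base axis. Payload 8.4 kg.
Tool frame: the origin (TCP) lies at the very end of the fingers, on their centre line; the grasp point (between the pads) lies 19 mm behind it; z points along the fingers, y is the line along which they close (so a half turn about z gives the same grasp; the last joint's range is limited). The gripper opens to 87 mm and grips with 3 to 60 N. Pads are 19 mm wide; open, the fingers measure 117 mm over their backs; the gripper's body (75 mm by 190 mm) begins 51 mm behind the grasp point.
Start: joints at [1.136, 0.333, 0.04, 1.465, -0.013, 1.343, -0.059], TCP at [0.214, -0.614, 0.223] pointing down, gripper open.
Joint ranges: [-2.58, 2.58], [-0.38, 2.09], [-1.3, 1.39], [0.25, 2.4], [-1.5, 4.64], [0.08, 2.09], [-2.65, 2.65]. Speed limits (rad/s): [2.22, 2.22, 2.79, 2.79, 3.14, 3.14, 3.14].

## Interface

Orientations are given as a unit quaternion [w, x, y, z].
In Python, from workcell import ctrl, viewer gives the robot as it stands.
- The arm moves only by the tool send_rows, never from a script. Its argument "plan" is a list of rows, each a list of 3 entries, a list of its own where there are three numbers: the shift along the tool's x, y, z in mm, then the turn, a rotation vector about the tool's x, y, z in rad, then the finger opening in mm, from 0 to 87. In form: [[[dx, dy, dz], [wx, wy, wz], claw], ...]. A call has 1 to 12 rows; each row shifts and turns the commanded pose from where the row before left it, along the tool's axes as they then stand; what a row does not reach is not made up. A row lasts 1/12 s, in which the tool goes at most 41.7 mm and 7.16 degrees, less where a joint would pass 70% of its speed; a pose out of reach is approached as far as the arm can. A call is refused whole if a number of a shift passes 41.7 or a number of a turn 0.125, either way. A call with a gripper value outside its range is refused whole. The fingers move at their own pace and stop on an object; "newtons" is the grip in N (left out, the last holds). Time passes only in rows, so rows that do not move let the fingers close. It gives the time, the measured TCP pose, the force, the opening and the grip force at its end, in the units of the state.
- ctrl.get_obs(): the state, without advancing time (a new reading comes with each control period).
- viewer.get_image(name): name is "scene" or "top"; returns the picture (480x640x3 uint8, blue, green, red); there is no depth.
- viewer.camera_info(name): a dict with "fx", "fy", "cx", "cy" (pixels), "dist_coeffs" ([k1, k2, p1, p2, k3] as OpenCV has them; the pictures are not rectified), "camera_from_world" (4x4, takes a point from world to camera coordinates). Camera axes: x right, y down, z forward; pixel columns grow to the right and rows downward; lengths in m; the calibration is good to about 2 mm. A picture is of the moment at which its call begins. camera_info takes no time and is no camera call.
- ctrl.close_job(): hands the job in; it is judged then, once.
Trained networks look in the newest picture that a camera, given by its name, has taken for a name from the list of things; names that differ only in an ending like _2 or _b are one class to them, and where a whole thing is asked for, a point or a joint stands for the part that bears it (a point fixed in the world has none). Each returns a list of dicts, best first, with "conf" (0 to 1); they miss things now and then, are a little off and sometimes report something else, mostly with a low value. They report only what shows in the picture. A call takes as long as a camera call. They do not tell look-alikes from the thing itself.
- viewer.search_frame(camera, target): "pixel" ([column, row] in pixels, amid what is visible of it).
- viewer.pinpoint(camera, target): "pixel" ([column, row] in pixels: a listed point, or the origin of a listed thing).
The state is a dict: "t": time; "q": joint angles; "joint_velocities": joint speeds; "joint_efforts": joint torques, N m; "position": TCP position; "ee_rot": TCP orientation; "contact_force": force on the tool from outside, world axes, zero at the start; "torque": the same for the moment, N m; "grip_width": opening from 0.0 (shut) to 1.0 (fully open); "grasp_force": force on a finger pad.
Only numpy, scipy, OpenCV 4.12 (cv2) and the standard library are available. Lean on these libraries where they do the work, as an engineer would, in place of code of your own. Each camera call takes 0.05 s, during which the arm holds its last target. There are 200 camera calls.

## Task

Set up the banding wheel for painting a glass: put the orange six-sided insert into the wheel's six-sided pocket, turning and shuffling it under light pressure, never forcing it, until it drops fully home. Then stand the plain white tumbler mouth down over the insert's post, centred and flat on the orange foot, setting it down gently. Leave everything else where it is.

Things in the scene. Friction and masses are not known exactly. Their poses are not given: they have to be found in the camera images.
- turntable: Banding wheel (small decorating turntable) fixed to the table: grey cast foot and stem, bright aluminium wheel 170 mm across, flat top 85 mm above the table. Origin: on the table, on the wheel's axis; z up. Its brake is tight: the wheel does not turn under a light twist, but it was left at an arbitrary angle which this pose does NOT report. In its middle is a pocket (see pocket).
- pocket (a point): Centre of the pocket's mouth, on the wheel's axis, level with its flat top. The pocket: six-sided, 64.5 mm across flats, 10 mm deep, upright walls, sharp rim, dark rubber floor 75 mm above the table. Axes: those of the fixed stand, NOT of the pocket's flats, whose direction must be seen or felt.
- insert: Orange keyed insert, about 130 g, loose, post up. Six-sided foot 62 mm across flats, 14 mm thick, square edges: it fits the pocket with 2.5 mm play any of six ways and stands 4 mm proud when home. On it a pale grey boss 48 mm across (14 to 20 mm up) tapers to a round post 24 mm across, 34 to 70 mm up, which is the grip. Origin: centre of the underside; z up; x square to one flat.
- tumbler: Plain white tumbler, standing mouth down: 62 mm outside, 54 mm inside, 100 mm tall, closed end (7 mm thick) on top, about 200 g. Origin: centre of the mouth, its underside as it stands; z up, towards the closed end. On the insert its rim rests on the orange foot, 14 mm above the insert's underside, round the boss.
- spare_insert: Bystander: blue insert with a square 58 mm foot and a thicker post 34 mm across, 70 mm tall, for another wheel. Origin: centre of the underside.
- painted_tumbler: Bystander: teal tumbler with gold and yellow bands, 62 mm across, 100 mm tall, mouth down. Origin: centre of the underside.
- red_paint: Bystander: red paint bottle with white cap, 34 mm across, 78 mm tall. Origin: centre of the underside.
- teal_paint: Bystander: teal paint bottle with white cap, 34 mm across, 78 mm tall. Origin: centre of the underside.
- gold_cup: Bystander: gold cup 84 mm across its rim, 106 mm tall, with brushes reaching 165 mm. Origin: centre of the underside.
- red_cup: Bystander: red cup 76 mm across its rim, 95 mm tall. Origin: centre of the underside.
- green_marker: Bystander: black marker pen with a green cap, 128 mm long, 11 mm thick, lying flat. Origin: middle of its underside.
- blue_marker: Bystander: black marker pen with a blue cap, 128 mm long, 11 mm thick, lying flat. Origin: middle of its underside.
Mind the look-alikes: they are no part of the job. What is shaped like the tumbler but pink or purple is not meant. Leave any green look-alike of the turntable alone.

How it is judged:
On the way:
1. the orange insert is fully home in the pocket while the white tumbler is still off it (z of insert in the frame of turntable between 0.072 and 0.077 m and horizontal distance between insert and turntable below 0.004 m and angle between insert's own z axis and vertical below 0.035 rad and horizontal distance between tumbler and insert above 0.06 m), for 0.3 s.
At the end, for the whole second after the job is handed in: The insert's foot is on the pocket floor (underside 72 to 77 mm above the table), within 4 mm of the wheel's axis; the white tumbler is over its post, rim on the orange foot (within 3 mm), centred within 6 mm; both upright within 2 degrees, at rest and released (z of insert in the frame of turntable between 0.072 and 0.077 m and horizontal distance between insert and turntable below 0.004 m and angle between each of insert, tumbler's own z axis and vertical below 0.035 rad and horizontal distance between tumbler and insert below 0.006 m and z of tumbler in the frame of insert between 0.011 and 0.017 m and linear speed of each of tumbler, insert below 0.02 m/s); the robot touches nothing.
It fails at once if the insert is forced: more than 60 N between insert and turntable (contact force between insert and turntable above 60 N).
It fails at once if the white tumbler is knocked or dropped onto the insert or the turntable: more than 60 N (contact force between tumbler and insert above 60 N or contact force between tumbler and turntable above 60 N).
It fails at once if the white tumbler is dropped onto the insert: it comes down over it faster than 0.4 m/s (horizontal distance between tumbler and insert below 0.03 m and z of tumbler in the frame of insert below 0.045 m and linear speed of tumbler above 0.4 m/s).
It fails at once if a bystander is moved more than 30 mm (distance of any of spare_insert, painted_tumbler, red_paint, teal_paint, gold_cup, red_cup, green_marker, blue_marker from where it was at the start of the episode above 0.03 m).
It fails at once if a standing bystander is tipped over (angle between any of spare_insert, painted_tumbler, red_paint, teal_paint, gold_cup, red_cup's own z axis and vertical above 0.5 rad).
It also fails if it takes over 72 s, if anything falls off the work surface, if the arm or the gripper's body presses on something with over 40 N, if the wrist force passes 120 N, or if a joint passes its speed limit or range.

## Working session

There is one attempt and no reset: what is moved stays moved. The work goes in short steps, Python scripts to look and compute and a tool call to move; the robot and the scene stay as the last step left them, time stands still between calls to the robot, and variables do not carry over. Pictures are saved under pics/ and viewed, at most 10 in all, crops included, and the job is handed in when it is done.

Besides the shell and the picture viewer there is one more tool, called after "Call:" as name(argument=value, ...), one argument or row to a line, values as JSON. send_rows: Moves the arm, as the interface text tells. Its arguments: {"type":"object","properties":{"plan":{"type":"array","items":{"type":"array"}},"newtons":{"type":"number"}},"required":["plan"]}

```bash
mkdir -p pics
cat > h.py <<'E'
import numpy as np,cv2
from workcell import ctrl,viewer
from scipy.spatial.transform import Rotation as R
def ray(cam,px):
    c=viewer.camera_info(cam);K=np.array([[c['fx'],0,c['cx']],[0,c['fy'],c['cy']],[0,0,1.]])
    u=cv2.undistortPoints(np.array([[px]],float),K,np.array(c['dist_coeffs']))[0,0]
    T=np.array(c['camera_from_world']);Rm=T[:3,:3];o=-Rm.T@T[:3,3]
    return o,Rm.T@np.array([u[0],u[1],1.])
def atz(cam,px,z):
    o,d=ray(cam,px);return o+d*(z-o[2])/d[2]
def proj(cam,P):
    c=viewer.camera_info(cam);K=np.array([[c['fx'],0,c['cx']],[0,c['fy'],c['cy']],[0,0,1.]])
    T=np.array(c['camera_from_world']);
    return cv2.projectPoints(np.atleast_2d(np.array(P,float)),cv2.Rodrigues(T[:3,:3])[0],T[:3,3],K,np.array(c['dist_coeffs']))[0][:,0]
E
python3 - <<'E'
from h import *
np.set_printoptions(precision=4,suppress=True)
for c in('scene','top'):
    cv2.imwrite(f'pics/{c}0.png',viewer.get_image(c))
    i=viewer.camera_info(c);T=np.array(i['camera_from_world']);print(c,i['fx'],-T[:3,:3].T@T[:3,3])
for t,z in(('pocket',.085),('insert',0),('tumbler',0),('turntable',0)):
    for c in('scene','top'):
        print(t,c,[(np.round(r['pixel']),round(r['conf'],2),atz(c,r['pixel'],z)[:2]) for r in viewer.pinpoint(c,t)[:4]])
o=ctrl.get_obs();print(o)
E
```

```text
scene 513.2975985435485 [ 1.1959 -0.4401  1.1007]
top 434.211135213884 [ 0.4068 -0.0384  1.2312]
pocket scene [(array([193., 330.]), 0.95, array([ 0.6561, -0.4348])), (array([331., 227.]), 0.86, array([ 0.564 , -0.0413])), (array([395., 117.]), 0.65, array([0.3129, 0.3217]))]
pocket top [(array([181., 330.]), 0.89, array([0.3065, 0.3172])), (array([320., 232.]), 0.83, array([ 0.5639, -0.0428])), (array([466., 202.]), 0.59, array([ 0.6466, -0.4339]))]
insert scene [(array([398., 177.]), 0.59, array([0.4517, 0.2479]))]
insert top [(array([218., 274.]), 0.85, array([0.454 , 0.2446])), (array([272., 299.]), 0.59, array([0.3849, 0.0916]))]
tumbler scene [(array([227., 248.]), 0.96, array([ 0.4375, -0.2748])), (array([238., 207.]), 0.83, array([ 0.3293, -0.1957])), (array([197., 288.]), 0.78, array([ 0.5107, -0.3852]))]
tumbler top [(array([378., 315.]), 0.92, array([ 0.3402, -0.206 ])), (array([442., 254.]), 0.82, array([ 0.5127, -0.3897])), (array([402., 278.]), 0.68, array([ 0.4432, -0.2743])), (array([321., 232.]), 0.17, array([ 0.5732, -0.0457]))]
turntable scene [(array([202., 348.])
[... 274 characters left out ...]
ray([187., 325.]), 0.87, array([0.3117, 0.3278])), (array([325., 235.]), 0.73, array([ 0.5663, -0.0566])), (array([320., 230.]), 0.61, array([ 0.5793, -0.0411]))]
{'t': 0.5, 'q': array([ 1.1358,  0.3332,  0.0399,  1.4654, -0.0134,  1.3433, -0.0585]), 'joint_velocities': array([-0.0012, -0.0009,  0.0014,  0.0009,  0.0006, -0.0002,  0.0016]), 'joint_efforts': array([ -0.0012, -65.556 ,   1.3314, -40.375 ,  -0.06  ,   0.0359,
         0.0001]), 'position': array([ 0.2142, -0.6137,  0.2225]), 'ee_rot': array([-0.0001,  0.9859,  0.1671,  0.    ]), 'contact_force': array([-0.2491, -0.0649, -0.7385]), 'torque': array([-0.0364,  0.0036, -0.0331]), 'grasp_force': 0.0, 'grip_width': 0.998597461735938}
```

View pics/top0.png

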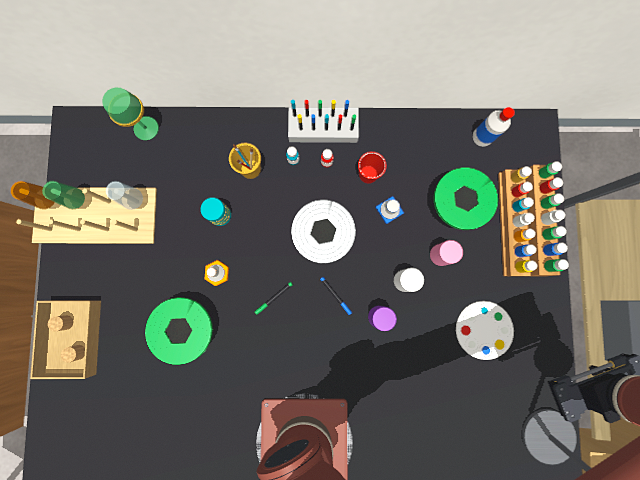

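View pics/scene0.png

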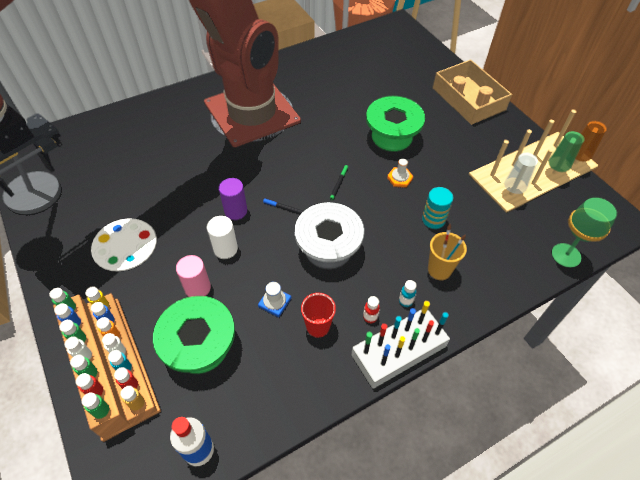

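Top view: white wheel at (322,231), orange insert (216,272), white tumbler (409,280); scene view: (329,232), (401,175), (223,238). The green wheels and the pink and purple tumblers are look-alikes. Next I'll get the hexagon angles and centres.

```bash
cat > hexm.py <<'E'
from h import *
def hexfit(pts,label,af=None):
    # pts: Nx2 world outline; fits centre, apothem, angle of flat normal (mod 60deg)
    from scipy.optimize import least_squares
    c0=pts.mean(0)
    best=None
    for a0 in np.radians(range(0,60,10)):
        def f(p):
            d=pts-p[:2];n=np.array([[np.cos(p[3]+k*np.pi/3),np.sin(p[3]+k*np.pi/3)] for k in range(6)])
            return (d@n.T).max(1)-p[2]
        s=least_squares(f,[*c0,.031,a0],loss='soft_l1',f_scale=.001,x_scale=[.01,.01,.01,.3])
        if best is None or s.cost<best.cost:best=s
    p=best.x;r=np.abs(best.fun)
    print(label,'c',np.round(p[:2],4),'AF mm',round(2e3*p[2],1),'ang deg',round(np.degrees(p[3])%60,1),'res mm',round(1e3*r.mean(),2));return p
def outline(cam,img,mask,z):
    cs,_=cv2.findContours(mask.astype(np.uint8),cv2.RETR_EXTERNAL,cv2.CHAIN_APPROX_NONE)
    c=max(cs,key=cv2.contourArea);c=cv2.convexHull(c)[:,0].astype(float)
    # densify
    q=np.vstack([np.linspace(c[i],c[(i+1)%len(c)],max(2,int(np.hypot(*(c[(i+1)%len(c)]-c[i])))),endpoint=False) for i in range(len(c))])
    return np.array([atz(cam,p,z)[:2] for p in q])
def win(shape,c,r):
    yy,xx=np.mgrid[:shape[0],:shape[1]];return np.hypot(xx-c[0],yy-c[1])<r
E
python3 - <<'E'
from hexm import *
top=viewer.get_image('top');sc=viewer.get_image('scene')
tiles=[]
for cam,im,pc,ic in(('top',top,(322,231),(216,272)),('scene',sc,(330,232),(401,175))):
    g=im.max(2);h=cv2.cvtColor(im,cv2.COLOR_BGR2HSV)
    m=(g<110)&win(g.shape,pc,18);hexfit(outline(cam,im,m,.085),cam+' pocket')
    mo=(h[...,0]>8)&(h[...,0]<28)&(h[...,1]>140)&(h[...,2]>80)&win(g.shape,ic,22)
    hexfit(outline(cam,im,mo,.0135),cam+' insert')
    for c in(pc,ic):tiles.append(cv2.resize(im[c[1]-25:c[1]+25,c[0]-25:c[0]+25],(290,290),interpolation=cv2.INTER_CUBIC))
cv2.imwrite('pics/crop.png',np.vstack([np.hstack(tiles[:2]),np.hstack(tiles[2:])]))
# tumbler top disc z=.1, wheel disc z=.085
for cam,im,tc,wc in(('top',top,(409,280),(322,231)),('scene',sc,(223,225),(330,232))):
    h=cv2.cvtColor(im,cv2.COLOR_BGR2HSV)
    m=((h[...,1]<40)&(h[...,2]>110)&win(h.shape,tc,35)).astype(np.uint8)
    cs=max(cv2.findContours(m,0,1)[0],key=cv2.contourArea);print(cam,'tumbler bbox',cv2.boundingRect(cs))
for cam in('top','scene'):
    for q in('search_frame','pinpoint'):
        print(cam,q,[(np.round(r['pixel'],1),round(r['conf'],2)) for r in getattr(viewer,q)(cam,'insert')[:3]])
E
```

```text
top pocket c [ 0.5657 -0.0496] AF mm 59.6 ang deg 12.0 res mm 0.4
top insert c [0.4569 0.2479] AF mm 64.2 ang deg 26.6 res mm 0.25
scene pocket c [ 0.5681 -0.0493] AF mm 57.1 ang deg 12.9 res mm 0.78
scene insert c [0.4617 0.2461] AF mm 69.9 ang deg 25.3 res mm 1.32
top tumbler bbox (394, 268, 30, 24)
scene tumbler bbox (206, 215, 32, 44)
top search_frame [(array([220. , 272.8]), 0.78)]
top pinpoint [(array([215.5, 272.9]), 0.8)]
scene search_frame [(array([399.6, 174.8]), 0.66)]
scene pinpoint [(array([395.3, 178.7]), 0.74)]
```

View pics/crop.png

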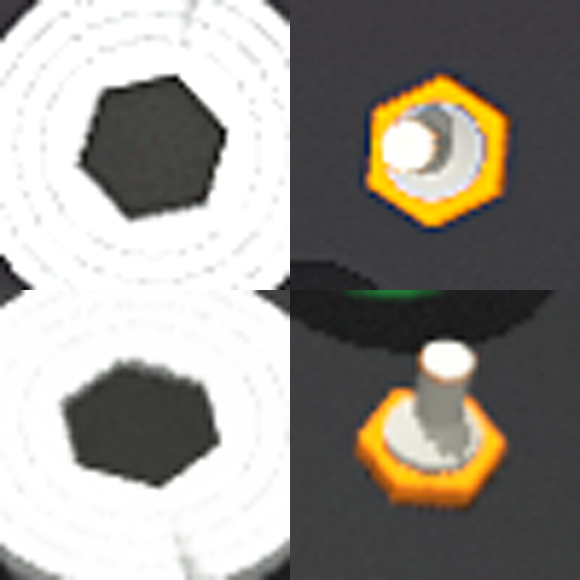

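The crops show the pocket as a clean dark hexagon and the insert's post top as a white disc (top camera ≈ (211,272), scene ≈ (403,162)). I'll refine the centres from circles.

```bash
cat > ref.py <<'E'
from hexm import *
from scipy.optimize import least_squares
def circ(cam,mask,z,r,label):
    p=outline(cam,None,mask,z);c=p.mean(0)
    s=least_squares(lambda q:np.hypot(*(p-q[:2]).T)-q[2],[*c,r],loss='soft_l1',f_scale=.0015)
    print(cam,label,np.round(s.x[:2],4),'r mm',round(1e3*s.x[2],1),'res',round(1e3*np.abs(s.fun).mean(),2));return s.x
def sil(cam,mask,make,p0,label):
    # fit silhouette hull of model points make(p)
    cs=max(cv2.findContours(mask.astype(np.uint8),0,1)[0],key=cv2.contourArea)
    def f(p):
        h=cv2.convexHull(proj(cam,make(p)).astype(np.float32))
        return np.array([cv2.pointPolygonTest(h,(float(a),float(b)),True) for a,b in cs[:,0]])
    s=least_squares(f,p0,loss='soft_l1',f_scale=.7,diff_step=1e-3,x_scale=.01)
    print(cam,label,np.round(s.x,4),'res px',round(np.abs(s.fun).mean(),2));return s.x
th=np.linspace(0,2*np.pi,73)
def cyl(x,y,r,z0,z1):return np.vstack([np.c_[x+r*np.cos(th),y+r*np.sin(th),0*th+z] for z in(z0,z1)])
E
python3 - <<'E'
from ref import *
top=viewer.get_image('top');sc=viewer.get_image('scene')
for cam,im,wc,pc,tc in(('top',top,(322,231),(211,272),(408,280)),('scene',sc,(330,232),(403,162),(223,238))):
    h=cv2.cvtColor(im,cv2.COLOR_BGR2HSV);w=(h[...,1]<60)&(h[...,2]>150)
    circ(cam,w&win(w.shape,wc,45),.085,.085,'wheel')
    circ(cam,(h[...,2]>215)&(h[...,1]<60)&win(w.shape,pc,8 if cam=='scene' else 7),.07,.012,'post')
    m=(h[...,1]<60)&(h[...,2]>75)&win(w.shape,tc,40)
    sil(cam,m,lambda p:cyl(p[0],p[1],.031,0,.1),[.442,-.275],'tumbler')
    g=(h[...,0]>8)&(h[...,0]<28)&(h[...,1]>140)&(h[...,2]>80)&win(w.shape,(216,272),22)
    if cam=='top':
        hx=lambda p:np.vstack([np.c_[p[0]+.0358*np.cos(a),p[1]+.0358*np.sin(a),0*a+z] for z in(0,.014) for a in[p[2]+np.radians(30+60*np.arange(6))]])
        sil(cam,g,hx,[.455,.246,np.radians(26)],'insert')
    for n in(('gold_cup','painted_tumbler','spare_insert','red_cup')):
        pass
E
```

```text
top wheel [ 0.5659 -0.0495] r mm 84.7 res 0.39
top post [0.4537 0.2477] r mm 13.2 res 1.32
top tumbler [ 0.4373 -0.2804] res px 0.27
top insert [0.4572 0.2491 0.4693] res px 0.29
scene wheel [ 0.5666 -0.0489] r mm 85.2 res 0.68
scene post [0.4575 0.2491] r mm 10.1 res 0.53
scene tumbler [ 0.436 -0.28 ] res px 0.26
```

Call:
send_rows(
  plan=[
    [[0,0,-10],[0,0,0.112],60],
    [[0,0,-10],[0,0,0.112],60],
    [[0,0,-10],[0,0,0.112],60],
    [[23,-31,0],[0,0,0],60],
    [[23,-31,0],[0,0,0],60],
    [[23,-31,0],[0,0,0],60],
    [[23,-31,0],[0,0,0],60],
    [[23,-31,0],[0,0,0],60],
    [[23,-31,0],[0,0,0],60],
    [[23,-31,0],[0,0,0],60],
    [[23,-31,0],[0,0,0],60],
    [[23,-31,0],[0,0,0],60],
  ],
)

```text
t: 1.9
position: [0.422, -0.3331, 0.2529]
ee_rot: [0.0, 1.0, -0.0, 0.0]
contact_force: [1.2, -1.5, -0.5]
grip_width: 0.692
grasp_force: 0.0
```

Call:
send_rows(
  plan=[
    [[8.5,-36,0],[0,0,0],60],
    [[8.5,-36,0],[0,0,0],60],
    [[8.5,-36,0],[0,0,0],60],
    [[8.5,-36,0],[0,0,0],60],
    [[8.5,-36,0],[0,0,0],60],
    [[8.5,-36,0],[0,0,0],60],
    [[8.5,-36,0],[0,0,0],60],
    [[8.5,-36,0],[0,0,0],60],
    [[-4,-37,0],[0,0,0],60],
    [[-4,-37,0],[0,0,0],60],
    [[-4,-37,0],[0,0,0],60],
    [[-4,-37,0],[0,0,0],60],
  ],
)

```text
t: 2.9
position: [0.4728, 0.103, 0.2528]
ee_rot: [0.0, 1.0, -0.0, 0.0]
contact_force: [0.6, -0.4, -0.2]
grip_width: 0.688
grasp_force: 0.0
```

Call:
send_rows(
  plan=[
    [[-4,-37,0],[0,0,0],60],
    [[-4,-37,0],[0,0,0],60],
    [[-4,-37,0],[0,0,0],60],
    [[0,0,0],[0,0,0],60],
  ],
)

```text
t: 3.23
position: [0.4589, 0.2202, 0.2532]
ee_rot: [-0.002, 1.0, 0.004, 0.0]
contact_force: [-0.7, 0.5, -0.3]
grip_width: 0.689
grasp_force: 0.0
```

Call:
send_rows(
  plan=[
    [[-1,-15,0],[0,0,0],60],
    [[-1,-14,0],[0,0,0],60],
    [[0,0,0],[0,0,0],60],
  ],
)

```text
t: 3.48
position: [0.4585, 0.244, 0.2527]
ee_rot: [-0.001, 1.0, 0.002, -0.0]
contact_force: [-0.8, 1.3, 0.0]
grip_width: 0.692
grasp_force: 0.0
```

```bash
python3 -c "
from h import *
o=ctrl.get_obs();print(o['q'],o['position'],o['ee_rot'])"
```

```text
[ 0.10335852  0.10388765 -0.71908533  1.70417515  0.06874957  1.35881594
 -2.19515179] [0.45854247 0.24403724 0.25274513] [-7.01010602e-04  9.99998533e-01  1.56264436e-03 -3.76770877e-06]
```

Call:
send_rows(
  plan=[
    [[0,0,0],[0,0,-0.087],60],
    [[0,0,0],[0,0,-0.087],60],
    [[0,0,0],[0,0,-0.086],60],
    [[0,0,30],[0,0,0],60],
    [[0,0,30],[0,0,0],60],
    [[0,0,30],[0,0,0],60],
    [[0,0,30],[0,0,0],60],
    [[0,0,0],[0,0,0],60],
  ],
)

```text
t: 4.15
position: [0.4567, 0.2385, 0.1275]
ee_rot: [0.001, 0.992, 0.129, -0.004]
contact_force: [-1.0, -0.4, -0.1]
grip_width: 0.691
grasp_force: 0.0
```

Run:
```python
from h import *
o=ctrl.get_obs();print(o['q'],o['position'],o['ee_rot'])
t=viewer.get_image('top')[212:332,156:276];s=viewer.get_image('scene')[115:215,340:460]
cv2.imwrite('pics/pre.png',np.hstack([cv2.resize(t,(400,400)),cv2.resize(s,(400,400))]))
print(proj('scene',[[.4575,.249,.07]]))
```

```text
[ 0.09060645  0.21119778 -0.72634681  1.87157693  0.15331014  1.12371389
 -2.00414391] [0.45666906 0.23848431 0.12747611] [ 0.00121001  0.99161411  0.12917094 -0.00385635]
[[402.48449272 161.50620547]]
```

View pics/pre.png

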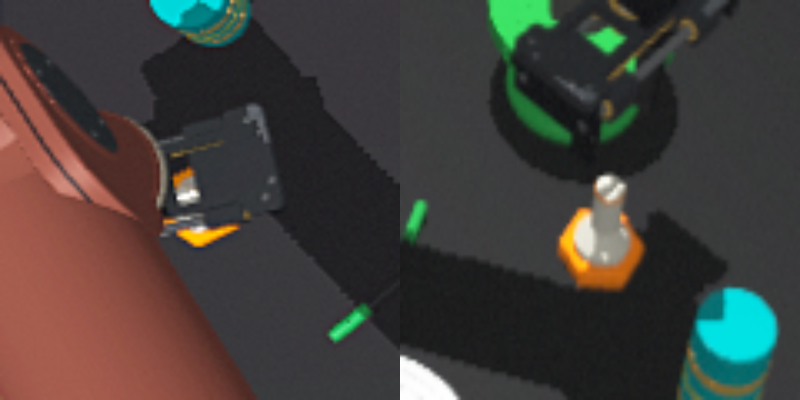

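The picture shows the gripper short of the post by about 10 mm in y. I'll correct that, then descend.

Call:
send_rows(
  plan=[
    [[3.2,-10,0],[0,0,0],60],
    [[0,0,0],[0,0,0],60],
    [[0,0,0],[0,0,0],60],
  ],
)

```text
t: 4.5
position: [0.4607, 0.2532, 0.1344]
ee_rot: [-0.001, 0.991, 0.13, 0.001]
contact_force: [0.2, -0.3, 0.1]
grip_width: 0.69
grasp_force: 0.0
```

```bash
cat > st.py <<'E'
import sys
from h import *
np.set_printoptions(precision=4,suppress=True)
o=ctrl.get_obs();q=o['ee_rot'];M=R.from_quat([q[1],q[2],q[3],q[0]])
x=M.as_matrix();yaw=np.degrees(np.arctan2(x[1,0],x[0,0]))
print('t',o['t'],'pos',o['position'],'yaw',round(yaw,2),'tilt axis z',x[:,2],'q',o['q'])
if len(sys.argv)>4:
    d=np.array(list(map(float,sys.argv[1:4])))-o['position']
    W=R.from_euler('z',float(sys.argv[4]),degrees=True)*R.from_quat([1,0,0,0])
    print('tool shift mm',x.T@d*1e3,'rotvec',(M.inv()*W).as_rotvec())
E
python3 st.py .4572 .249 .04 14.9
```

```text
t 4.5 pos [0.4607 0.2532 0.1344] yaw 14.95 tilt axis z [ 0.0025  0.0015 -1.    ] q [ 0.0716  0.2192 -0.733   1.8493  0.1619  1.1304 -2.0282]
tool shift mm [-4.722   3.2645 94.3703] rotvec [-0.0008 -0.0028  0.0009]
```

Call:
send_rows(
  plan=[
    [[0,0,0],[0,0,0],60],
    [[0,0,0],[0,0,0],60],
    [[0,0,0],[0,0,0],60],
    [[0,0,0],[0,0,0],60],
  ],
)

```text
t: 4.83
position: [0.46, 0.2516, 0.1327]
ee_rot: [0.0, 0.992, 0.129, 0.0]
contact_force: [-1.1, 0.4, -0.1]
grip_width: 0.689
grasp_force: 0.0
```

```bash
python3 st.py .4572 .249 .04 14.9
```

```text
t 4.8333 pos [0.46   0.2516 0.1327] yaw 14.87 tilt axis z [ 0.0002 -0.     -1.    ] q [ 0.0726  0.22   -0.7319  1.852   0.1621  1.1297 -2.0282]
tool shift mm [-3.3755  1.8086 92.7349] rotvec [ 0.0001 -0.0002 -0.0005]
```

Call:
send_rows(
  plan=[
    [[-3.4,1.8,11],[0,0,0],60],
    [[0,0,16],[0,0,0],60],
    [[0,0,16],[0,0,0],60],
    [[0,0,16],[0,0,0],60],
    [[0,0,16],[0,0,0],60],
    [[0,0,16],[0,0,0],60],
    [[0,0,0],[0,0,0],60],
    [[0,0,0],[0,0,0],60],
    [[0,0,0],[0,0,0],60],
  ],
)

```text
t: 5.58
position: [0.4572, 0.2493, 0.042]
ee_rot: [-0.0, 0.992, 0.13, 0.0]
contact_force: [-0.1, -0.2, -0.3]
grip_width: 0.692
grasp_force: 0.0
```

Call:
send_rows(
  plan=[
    [[0,0,0],[0,0,0],15],
    [[0,0,0],[0,0,0],15],
    [[0,0,0],[0,0,0],15],
    [[0,0,0],[0,0,0],15],
    [[0,0,0],[0,0,0],15],
    [[0,0,0],[0,0,0],15],
    [[0,0,0],[0,0,0],15],
    [[0,0,0],[0,0,0],15],
  ],
  newtons=20,
)

```text
t: 6.25
position: [0.4571, 0.2491, 0.0416]
ee_rot: [0.0, 0.992, 0.13, 0.0]
contact_force: [0.1, 0.3, 1.2]
grip_width: 0.271
grasp_force: 20.0
```

```bash
python3 st.py
```

```text
t 6.25 pos [0.4571 0.2491 0.0416] yaw 14.88 tilt axis z [ 0.     -0.0001 -1.    ] q [ 0.0302  0.3303 -0.7008  1.9448  0.2589  0.9565 -2.1058]
```

Call:
send_rows(
  plan=[
    [[0,0,-10],[0,0,0],15],
    [[0,0,-30],[0,0,0],15],
    [[0,0,-30],[0,0,0],15],
    [[0,0,-30],[0,0,0],15],
    [[0,0,-30],[0,0,0],15],
    [[0,0,-30],[0,0,0],15],
    [[0,0,-20],[0,0,0],15],
    [[0,0,0],[0,0,0.09],15],
    [[0,0,0],[0,0,0.09],15],
    [[0,0,0],[0,0,0.08],15],
    [[0,0,0],[0,0,0],15],
    [[0,0,0],[0,0,0],15],
  ],
)

```text
t: 7.25
position: [0.4568, 0.2492, 0.2219]
ee_rot: [-0.0, 1.0, 0.001, -0.0]
contact_force: [-0.0, -0.3, -2.3]
grip_width: 0.272
grasp_force: 20.0
```

Call:
send_rows(
  plan=[
    [[11,30,0],[0,0,0],15],
    [[11,30,0],[0,0,0],15],
    [[11,30,0],[0,0,0],15],
    [[11,30,0],[0,0,0],15],
    [[11,30,0],[0,0,0],15],
    [[11,30,0],[0,0,0],15],
    [[11,30,0],[0,0,0],15],
    [[11,30,0],[0,0,0],15],
    [[11,30,0],[0,0,0],15],
    [[9,20,0],[0,0,0],15],
    [[0,0,0],[0,0,0],15],
    [[0,0,0],[0,0,0],15],
  ],
)

```text
t: 8.25
position: [0.565, -0.0421, 0.2212]
ee_rot: [-0.0, 1.0, -0.0, -0.0]
contact_force: [-0.6, 0.1, -0.8]
grip_width: 0.272
grasp_force: 20.0
```

Call:
send_rows(
  plan=[
    [[0,0,0],[0,0,0],15],
    [[0,0,0],[0,0,0],15],
    [[0,0,0],[0,0,0],15],
    [[0,0,0],[0,0,0],15],
    [[0,0,0],[0,0,0],15],
  ],
)

```text
t: 8.67
position: [0.5649, -0.0402, 0.2217]
ee_rot: [-0.0, 1.0, 0.001, 0.0]
contact_force: [0.8, 0.0, -2.2]
grip_width: 0.273
grasp_force: 20.0
```

```bash
python3 st.py .566 -.049 .14 0
python3 - <<'E'
from h import *
s=viewer.get_image('scene');t=viewer.get_image('top');cv2.imwrite('pics/s1.png',s)
cv2.imwrite('pics/over.png',np.hstack([cv2.resize(s[140:290,255:405],(400,400)),cv2.resize(t[160:310,247:397],(400,400))]))
E
```

```text
t 8.6667 pos [ 0.5649 -0.0402  0.2217] yaw 0.06 tilt axis z [ 0.0002  0.     -1.    ] q [ 0.4191  0.2006 -0.4877  1.6532  0.0968  1.3116 -1.6549]
tool shift mm [ 1.068   8.7806 81.7197] rotvec [-0.     -0.0002  0.0011]
```

View pics/over.png

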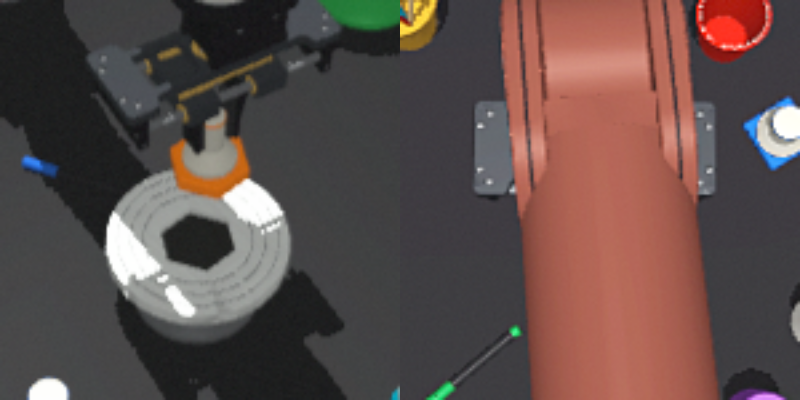

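The insert hangs upright in the grip over the wheel (scene crop, about (210,170)). I'll measure its actual offset and angle in the grip, and re-measure the pocket now that the lighting is different.

```bash
cat > ins.py <<'E'
from ref import *
def hexp(x,y,a,z0):
    a=a+np.radians(30+60*np.arange(6));return np.vstack([np.c_[x+.0358*np.cos(a),y+.0358*np.sin(a),0*a+z] for z in(z0,z0+.014)])
def meas(z0,yaw0):
    s=viewer.get_image('scene');h=cv2.cvtColor(s,cv2.COLOR_BGR2HSV);p=ctrl.get_obs()['position']
    c=proj('scene',[[p[0],p[1],z0+.007]])[0]
    m=(h[...,0]>4)&(h[...,0]<28)&(h[...,1]>140)&(h[...,2]>60)&win(h.shape,c,22)
    cs=max(cv2.findContours(m.astype(np.uint8),0,1)[0],key=cv2.contourArea)[:,0].astype(float)
    hull=cv2.convexHull(cs.astype(np.float32))[:,0]
    keep=np.array([abs(cv2.pointPolygonTest(hull,(a,b),True))<1 for a,b in cs]);cs=cs[keep]
    def f(q):
        hh=cv2.convexHull(proj('scene',hexp(*q,z0)).astype(np.float32))
        r=np.array([cv2.pointPolygonTest(hh,(a,b),True) for a,b in cs]);return r-.3
    b=min((least_squares(f,[p[0],p[1],np.radians(a)],loss='soft_l1',f_scale=.5,diff_step=1e-3,x_scale=[.01,.01,.2]) for a in(yaw0-12,yaw0,yaw0+12)),key=lambda s:s.cost)
    print('insert',np.round(b.x[:2],4),'deg',round(np.degrees(b.x[2])%60,1),'off tcp mm',np.round(1e3*(b.x[:2]-p[:2]),1),'res px',round(np.abs(b.fun).mean(),2))
E
python3 - <<'E'
from ins import *
meas(.180,12)
s=viewer.get_image('scene');g=s.max(2);pc=(330,231)
for th in(60,75):
  m=(g<th)&win(g.shape,pc,18);hexfit(outline('scene',s,m,.085),'pocket scene')
E
```

```text
insert [ 0.5632 -0.0383] deg 11.8 off tcp mm [-1.8  2.4] res px 0.43
pocket scene c [ 0.5694 -0.0501] AF mm 54.7 ang deg 12.5 res mm 1.09
pocket scene c [ 0.569  -0.0503] AF mm 56.4 ang deg 12.3 res mm 1.09
```

Call:
send_rows(
  plan=[
    [[2,9.3,10],[0,0,0],15],
    [[0,0,20],[0,0,0],15],
    [[0,0,20],[0,0,0],15],
    [[0,0,20],[0,0,0],15],
    [[0,0,10],[0,0,0],15],
    [[0,0,8],[0,0,0],15],
    [[0,0,0],[0,0,0],15],
    [[0,0,0],[0,0,0],15],
    [[0,0,0],[0,0,0],15],
  ],
)

```text
t: 9.62
position: [0.5678, -0.0502, 0.1347]
ee_rot: [0.0, 1.0, -0.0, 0.001]
contact_force: [-0.3, -0.2, -1.6]
grip_width: 0.268
grasp_force: 20.0
```

```bash
python3 st.py .567 -.0495 .131 0
python3 - <<'E'
from ins import *
meas(ctrl.get_obs()['position'][2]-.0416,12)
s=viewer.get_image('scene');t=viewer.get_image('top')
cv2.imwrite('pics/near.png',cv2.resize(s[170:290,255:405],(750,600),interpolation=cv2.INTER_CUBIC))
E
```

```text
t 9.6167 pos [ 0.5678 -0.0502  0.1347] yaw -0.01 tilt axis z [ 0.0016 -0.0001 -1.    ] q [ 0.4185  0.2728 -0.4759  1.7548  0.1361  1.145  -1.6695]
tool shift mm [-0.7669 -0.7408  3.6569] rotvec [ 0.0001 -0.0016 -0.0002]
insert [ 0.5689 -0.0498] deg 9.9 off tcp mm [1.1 0.4] res px 0.39
```

View pics/near.png

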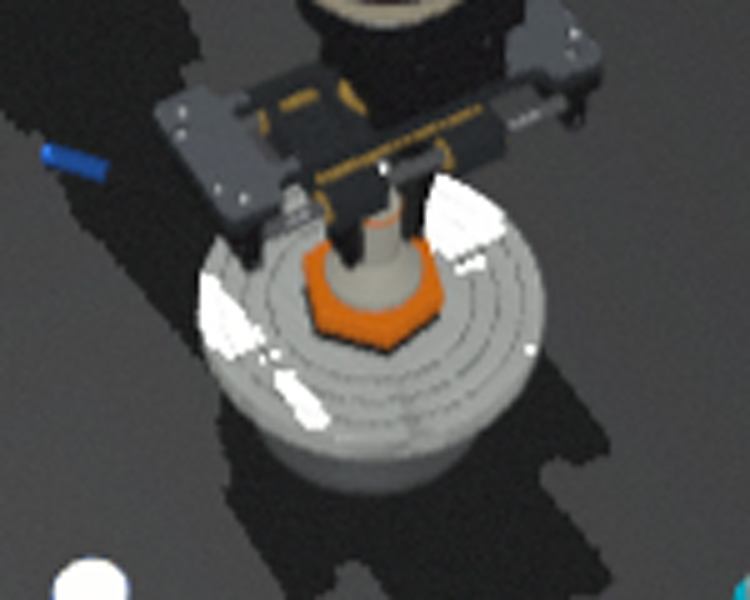

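The insert sits just above the pocket and is visually aligned (dark pocket edge just below the foot at (380,345)). Now I'll lower it gently.

Call:
send_rows(
  plan=[
    [[-0.6,-0.6,3],[0,0,0],15],
    [[0,0,2],[0,0,0],15],
    [[0,0,1],[0,0,0],15],
    [[0,0,1],[0,0,0],15],
    [[0,0,1],[0,0,0],15],
    [[0,0,0],[0,0,0],15],
    [[0,0,0],[0,0,0],15],
  ],
  newtons=12,
)

```text
t: 10.35
position: [0.5664, -0.0496, 0.1255]
ee_rot: [-0.0, 1.0, -0.0, -0.0]
contact_force: [0.1, -0.2, -1.4]
grip_width: 0.269
grasp_force: 12.0
```

Call:
send_rows(
  plan=[
    [[0,0,1],[0,0,0],15],
    [[0,0,1],[0,0,0],15],
    [[0,0,0],[0,0,0],15],
    [[0,0,0],[0,0,0],15],
  ],
)

```text
t: 10.68
position: [0.5664, -0.0496, 0.1235]
ee_rot: [-0.0, 1.0, -0.0, -0.0]
contact_force: [-0.3, 0.4, -1.8]
grip_width: 0.276
grasp_force: 12.0
```

Call:
send_rows(
  plan=[
    [[0,0,1],[0,0,0],15],
    [[0,0,1],[0,0,0],15],
    [[0,0,1],[0,0,0],15],
    [[0,0,1],[0,0,0],15],
    [[0,0,0],[0,0,0],15],
    [[0,0,0],[0,0,0],15],
  ],
)

```text
t: 11.18
position: [0.5663, -0.0496, 0.1195]
ee_rot: [-0.0, 1.0, -0.0, -0.0]
contact_force: [0.0, -0.0, -1.9]
grip_width: 0.273
grasp_force: 12.0
```

Call:
send_rows(
  plan=[
    [[0,0,1],[0,0,0],15],
    [[0,0,1],[0,0,0],15],
    [[0,0,0.5],[0,0,0],15],
    [[0,0,0],[0,0,0],15],
    [[0,0,0],[0,0,0],15],
  ],
)

```text
t: 11.6
position: [0.5664, -0.0496, 0.117]
ee_rot: [-0.0, 1.0, -0.0, -0.0]
contact_force: [0.2, -1.3, -1.2]
grip_width: 0.271
grasp_force: 12.0
```

It went in with no contact load. I'll release and back off, then check with the camera.

Call:
send_rows(
  plan=[
    [[0,0,0],[0,0,0],50],
    [[0,0,0],[0,0,0],50],
    [[0,0,0],[0,0,0],50],
    [[0,0,0],[0,0,0],50],
    [[0,0,-10],[0,0,0],50],
    [[0,0,-30],[0,0,0],50],
    [[0,0,-30],[0,0,0],50],
    [[0,0,-30],[0,0,0],80],
    [[0,0,-30],[0,0,0],80],
    [[0,0,-20],[0,0,0],80],
  ],
)

```text
t: 12.43
position: [0.5671, -0.0494, 0.2713]
ee_rot: [0.0, 1.0, 0.0, 0.002]
contact_force: [0.6, 0.7, -0.1]
grip_width: 0.719
grasp_force: 0.0
```

Call:
send_rows(
  plan=[
    [[-13,23,0],[0,0,0],85],
    [[-13,23,0],[0,0,0],85],
    [[-13,23,0],[0,0,0],85],
    [[-13,23,0],[0,0,0],85],
    [[-13,23,0],[0,0,0],85],
    [[-13,23,0],[0,0,0],85],
    [[-13,23,0],[0,0,0],85],
    [[-13,23,0],[0,0,0],85],
    [[-13,23,0],[0,0,0],85],
    [[-13,23,0],[0,0,0],85],
    [[0,0,0],[0,0,0],85],
    [[0,0,0],[0,0,0],85],
  ],
)

```text
t: 13.43
position: [0.4355, -0.2809, 0.2678]
ee_rot: [0.0, 1.0, -0.002, 0.0]
contact_force: [0.3, 0.4, -0.9]
grip_width: 0.973
grasp_force: 0.0
```

```bash
python3 st.py .4365 -.28 .06 0
python3 - <<'E'
from ins import *
s=viewer.get_image('scene');t=viewer.get_image('top')
def ih(cam,im,c,z,lab):
    h=cv2.cvtColor(im,cv2.COLOR_BGR2HSV);m=(h[...,0]>4)&(h[...,0]<28)&(h[...,1]>140)&(h[...,2]>60)&win(h.shape,c,18)
    hexfit(outline(cam,im,m,z),lab)
ih('scene',s,(330,231),.089,'scene foot');ih('top',t,(322,231),.089,'top foot')
for cam,im in(('top',t),('scene',s)):
    h=cv2.cvtColor(im,cv2.COLOR_BGR2HSV);w=(h[...,1]<60)&(h[...,2]>150);c=proj(cam,[[.566,-.049,.085]])[0]
    circ(cam,w&win(w.shape,c,45),.085,.085,'wheel')
    m=(h[...,1]<60)&(h[...,2]>75)&win(w.shape,(408,280) if cam=='top' else (223,238),40)
cv2.imwrite('pics/home.png',np.hstack([cv2.resize(s[140:290,255:405],(400,400)),cv2.resize(t[190:280,277:367],(400,400))]))
E
```

```text
t 13.4333 pos [ 0.4355 -0.2809  0.2678] yaw -0.19 tilt axis z [ 0.0005 -0.0003 -1.    ] q [ 0.748   0.0585 -0.2719  1.701   0.0161  1.3837 -1.1006]
tool shift mm [  0.854   -0.9448 207.8164] rotvec [ 0.0003 -0.0005 -0.0034]
scene foot c [ 0.5697 -0.0506] AF mm 59.0 ang deg 11.5 res mm 1.36
top foot c [ 0.5654 -0.0494] AF mm 59.8 ang deg 12.7 res mm 0.36
top wheel [ 0.5659 -0.0495] r mm 84.7 res 0.38
scene wheel [ 0.5666 -0.0489] r mm 85.1 res 0.66
```

View pics/home.png

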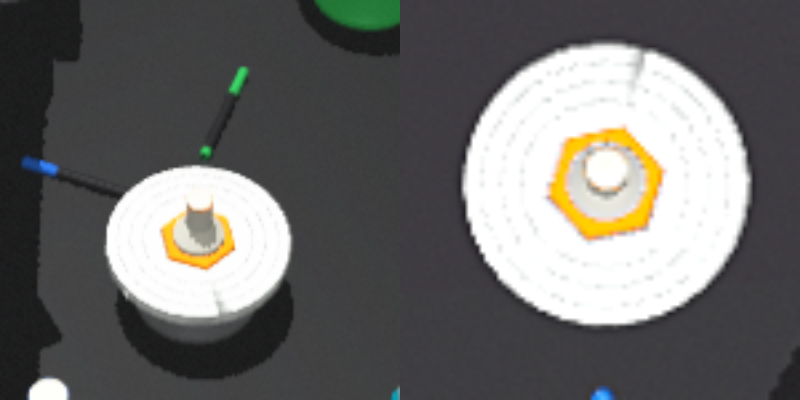

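The insert is flush in the pocket and centred on the wheel in both views. Next is the tumbler.

Call:
send_rows(
  plan=[
    [[0.9,-0.9,20],[0,0,0],87],
    [[0,0,30],[0,0,0],87],
    [[0,0,30],[0,0,0],87],
    [[0,0,30],[0,0,0],87],
    [[0,0,20],[0,0,0],87],
    [[0,0,0],[0,0,0],87],
    [[0,0,0],[0,0,0],87],
    [[0,0,0],[0,0,0],87],
  ],
)

```text
t: 14.2
position: [0.4385, -0.2784, 0.1387]
ee_rot: [0.0, 1.0, 0.0, 0.001]
contact_force: [0.5, 0.2, 1.1]
grip_width: 0.999
grasp_force: 0.0
```

```bash
python3 st.py .4365 -.28 .055 0
```

```text
t 14.2 pos [ 0.4385 -0.2784  0.1387] yaw 0.05 tilt axis z [ 0.0018 -0.0008 -1.    ] q [ 0.7384  0.1476 -0.2799  1.8761  0.045   1.1219 -1.128 ]
tool shift mm [-2.1626  1.4941 83.7331] rotvec [ 0.0008 -0.0018  0.0009]
```

Call:
send_rows(
  plan=[
    [[-1.6,1.3,0],[0,0,0],87],
    [[0,0,16],[0,0,0],87],
    [[0,0,16],[0,0,0],87],
    [[0,0,16],[0,0,0],87],
    [[0,0,16],[0,0,0],87],
    [[0,0,16],[0,0,0],87],
    [[0,0,0],[0,0,0],87],
    [[0,0,0],[0,0,0],87],
    [[0,0,0],[0,0,0],87],
  ],
)

```text
t: 14.95
position: [0.4366, -0.2805, 0.0587]
ee_rot: [0.001, 1.0, -0.0, 0.001]
contact_force: [0.7, 0.0, 0.5]
grip_width: 1.002
grasp_force: 0.0
```

Call:
send_rows(
  plan=[
    [[0,0,0],[0,0,0],55],
    [[0,0,0],[0,0,0],55],
    [[0,0,0],[0,0,0],55],
    [[0,0,0],[0,0,0],55],
    [[0,0,0],[0,0,0],55],
    [[0,0,0],[0,0,0],55],
    [[0,0,0],[0,0,0],55],
  ],
  newtons=20,
)

```text
t: 15.53
position: [0.4357, -0.2801, 0.0573]
ee_rot: [0.0, 1.0, -0.0, 0.0]
contact_force: [-0.4, -0.1, 2.7]
grip_width: 0.689
grasp_force: 20.0
```

```bash
python3 st.py
cat > tum.py <<'E'
from ref import *
def tum(cam,z0):
    im=viewer.get_image(cam);h=cv2.cvtColor(im,cv2.COLOR_BGR2HSV);p=ctrl.get_obs()['position']
    c=proj(cam,[[p[0],p[1],z0+.05]])[0]
    return im,h,c
E
```

```text
t 15.5333 pos [ 0.4357 -0.2801  0.0573] yaw -0.02 tilt axis z [ 0.0002 -0.0002 -1.    ] q [ 0.7316  0.2385 -0.2743  1.9566  0.0785  0.9563 -1.1518]
```

Call:
send_rows(
  plan=[
    [[0,0,-10],[0,0,0],55],
    [[0,0,-25],[0,0,0],55],
    [[0,0,-30],[0,0,0],55],
    [[0,0,-30],[0,0,0],55],
    [[0,0,-30],[0,0,0],55],
    [[0,0,-30],[0,0,0],55],
    [[0,0,-25],[0,0,0],55],
    [[0,0,-20],[0,0,0],55],
    [[0,0,0],[0,0,0],55],
    [[0,0,0],[0,0,0],55],
  ],
  newtons=25,
)

```text
t: 16.37
position: [0.4359, -0.28, 0.2581]
ee_rot: [0.0, 1.0, -0.0, 0.001]
contact_force: [-0.9, 0.1, -3.3]
grip_width: 0.694
grasp_force: 25.0
```

Call:
send_rows(
  plan=[
    [[10,-18,0],[0,0,0],55],
    [[12,-21,0],[0,0,0],55],
    [[12,-21,0],[0,0,0],55],
    [[12,-21,0],[0,0,0],55],
    [[12,-21,0],[0,0,0],55],
    [[12,-21,0],[0,0,0],55],
    [[12,-21,0],[0,0,0],55],
    [[12,-21,0],[0,0,0],55],
    [[12,-21,0],[0,0,0],55],
    [[12,-21,0],[0,0,0],55],
    [[12,-21,0],[0,0,0],55],
    [[0,0,0],[0,0,0],55],
  ],
)

```text
t: 17.37
position: [0.5662, -0.0462, 0.2552]
ee_rot: [-0.002, 1.0, 0.003, -0.001]
contact_force: [-0.3, 1.3, -2.0]
grip_width: 0.697
grasp_force: 25.0
```

Call:
send_rows(
  plan=[
    [[0,0,0],[0,0,0],55],
    [[0,0,0],[0,0,0],55],
    [[0,0,0],[0,0,0],55],
    [[0,0,0],[0,0,0],55],
    [[0,0,0],[0,0,0],55],
  ],
)

```text
t: 17.78
position: [0.5654, -0.0529, 0.257]
ee_rot: [0.0, 1.0, -0.001, -0.0]
contact_force: [-0.2, -0.2, -1.6]
grip_width: 0.69
grasp_force: 25.0
```

```bash
python3 st.py .565 -.0495 .22 0
python3 - <<'E'
from h import *
s=viewer.get_image('scene')
cv2.imwrite('pics/tum.png',cv2.resize(s[130:290,240:420],(675,600),interpolation=cv2.INTER_CUBIC))
E
```

```text
t 17.7833 pos [ 0.5654 -0.0529  0.257 ] yaw -0.09 tilt axis z [-0.0002 -0.0003 -1.    ] q [ 0.4399  0.1858 -0.486   1.597   0.0883  1.3808 -1.6281]
tool shift mm [-0.386  -3.4179 36.971 ] rotvec [ 0.0003  0.0002 -0.0016]
```

View pics/tum.png

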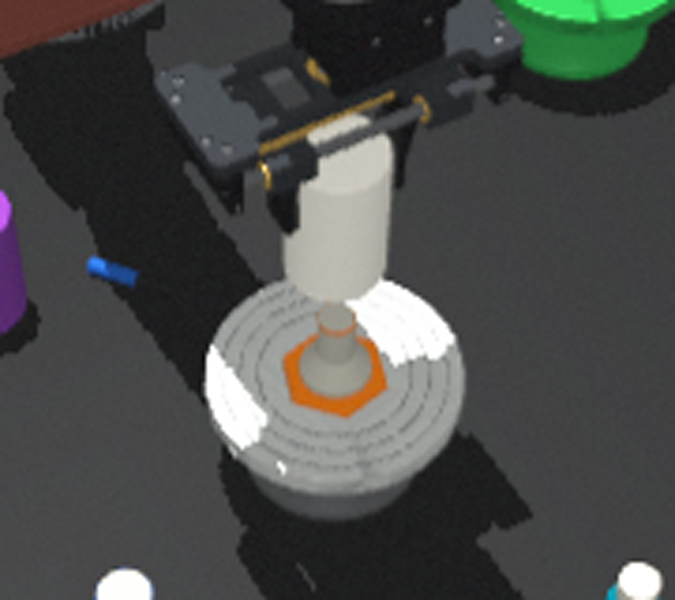

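The tumbler hangs upright above the post, roughly centred. Lowering it over the post with the correction.

Call:
send_rows(
  plan=[
    [[-0.4,-3.4,0],[0,0,0],55],
    [[0,0,10],[0,0,0],55],
    [[0,0,15],[0,0,0],55],
    [[0,0,15],[0,0,0],55],
    [[0,0,15],[0,0,0],55],
    [[0,0,15],[0,0,0],55],
    [[0,0,10],[0,0,0],55],
    [[0,0,0],[0,0,0],55],
    [[0,0,0],[0,0,0],55],
    [[0,0,0],[0,0,0],55],
    [[0,0,0],[0,0,0],55],
  ],
)

```text
t: 18.75
position: [0.5659, -0.0485, 0.1781]
ee_rot: [0.0, 1.0, -0.0, 0.001]
contact_force: [0.4, 0.2, -1.0]
grip_width: 0.695
grasp_force: 25.0
```

```bash
python3 st.py .565 -.0495 .1463 0
```

```text
t 18.75 pos [ 0.5659 -0.0485  0.1781] yaw -0.01 tilt axis z [ 0.0016 -0.0001 -1.    ] q [ 0.4298  0.2327 -0.4873  1.7086  0.1151  1.227  -1.6561]
tool shift mm [-0.9679  0.9674 31.7889] rotvec [ 0.0001 -0.0016 -0.0002]
```

Call:
send_rows(
  plan=[
    [[-0.5,0.9,5],[0,0,0],55],
    [[0,0,5],[0,0,0],55],
    [[0,0,4],[0,0,0],55],
    [[0,0,3],[0,0,0],55],
    [[0,0,3],[0,0,0],55],
    [[0,0,2],[0,0,0],55],
    [[0,0,2],[0,0,0],55],
    [[0,0,2],[0,0,0],55],
    [[0,0,0],[0,0,0],55],
    [[0,0,0],[0,0,0],55],
    [[0,0,0],[0,0,0],55],
  ],
)

```text
t: 19.67
position: [0.5649, -0.0495, 0.1512]
ee_rot: [-0.0, 1.0, -0.0, 0.0]
contact_force: [0.0, -0.2, -2.8]
grip_width: 0.695
grasp_force: 25.0
```

Call:
send_rows(
  plan=[
    [[0,0,1],[0,0,0],55],
    [[0,0,1],[0,0,0],55],
    [[0,0,1],[0,0,0],55],
    [[0,0,1],[0,0,0],55],
    [[0,0,0.5],[0,0,0],55],
    [[0,0,0],[0,0,0],55],
    [[0,0,0],[0,0,0],55],
  ],
)

```text
t: 20.25
position: [0.5648, -0.0495, 0.1465]
ee_rot: [-0.0, 1.0, -0.0, -0.0]
contact_force: [-0.7, 0.0, -0.7]
grip_width: 0.689
grasp_force: 25.0
```

Call:
send_rows(
  plan=[
    [[0,0,0.4],[0,0,0],55],
    [[0,0,0],[0,0,0],55],
    [[0,0,0],[0,0,0],55],
  ],
)

```text
t: 20.5
position: [0.5649, -0.0495, 0.1463]
ee_rot: [-0.0, 1.0, -0.0, 0.0]
contact_force: [-0.8, 0.1, -0.2]
grip_width: 0.693
grasp_force: 25.0
```

Contact made; releasing, then retreating straight up.

Call:
send_rows(
  plan=[
    [[0,0,0],[0,0,0],68],
    [[0,0,0],[0,0,0],75],
    [[0,0,0],[0,0,0],87],
    [[0,0,0],[0,0,0],87],
    [[0,0,0],[0,0,0],87],
    [[0,0,-10],[0,0,0],87],
    [[0,0,-25],[0,0,0],87],
    [[0,0,-30],[0,0,0],87],
    [[0,0,-30],[0,0,0],87],
    [[0,0,-30],[0,0,0],87],
    [[0,0,-10],[0,0,0],87],
    [[0,0,0],[0,0,0],87],
  ],
)

```text
t: 21.5
position: [0.5662, -0.0493, 0.2852]
ee_rot: [0.0, 1.0, -0.0, 0.003]
contact_force: [0.4, -0.1, -0.6]
grip_width: 1.001
grasp_force: 0.0
```

Call:
send_rows(
  plan=[
    [[-13,23,0],[0,0,0],85],
    [[-13,23,0],[0,0,0],85],
    [[-13,23,0],[0,0,0],85],
    [[-13,23,0],[0,0,0],85],
    [[-13,23,0],[0,0,0],85],
    [[-13,23,0],[0,0,0],85],
    [[-13,23,0],[0,0,0],85],
    [[-13,23,0],[0,0,0],85],
    [[-13,23,0],[0,0,0],85],
    [[-13,23,0],[0,0,0],85],
    [[0,0,0],[0,0,0],85],
    [[0,0,0],[0,0,0],85],
  ],
)

```text
t: 22.5
position: [0.4335, -0.2806, 0.2802]
ee_rot: [-0.0, 1.0, -0.002, -0.001]
contact_force: [-1.0, 0.5, 0.1]
grip_width: 0.978
grasp_force: 0.0
```

Run:
```python
from h import *
s=viewer.get_image('scene');t=viewer.get_image('top')
for c in('scene','top'):print(c,proj(c,[[.566,-.0495,.189]])[0],proj(c,[[.566,-.0495,.089]])[0])
cv2.imwrite('pics/end.png',np.hstack([cv2.resize(s[150:280,265:395],(400,400)),cv2.resize(t[180:280,272:372],(400,400))]))
```

```text
scene [329.40584176 202.26142084] [328.47348834 228.12538119]
top [323.34025607 224.82598653] [322.93053534 230.51399924]
```

View pics/end.png

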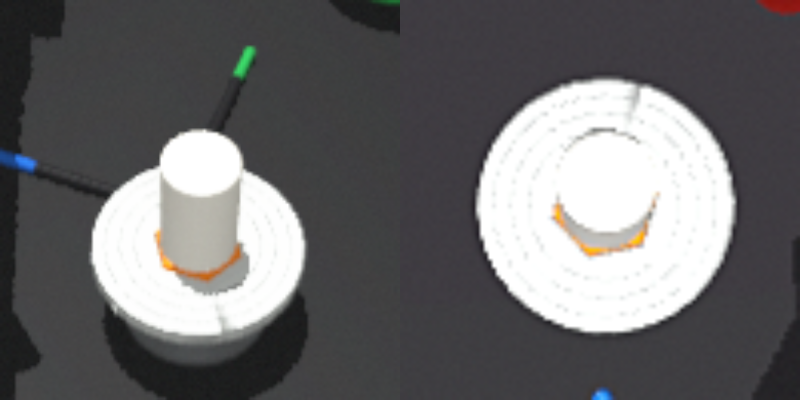

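The tumbler stands upright on the orange foot. Its top centre is at scene (330,203) and top (323,225), within 1 px of where it should be.

```bash
python3 -c "
from workcell import ctrl
print(ctrl.close_job())"
```

```text
the job is handed in; nothing more can be done
None
```

The orange insert is home in the wheel's pocket, the white tumbler stands mouth down, centred and flat on its foot, and the job has been handed in; no verdict was reported.

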